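# Sort sawn tube and channel pieces into their trays

### The job

Sort the five sawn steel pieces standing on the welding bench into the three trays: each goes into the tray whose tab carries a slice of the same section, round pipe, square tube or channel. Stand each piece on its sawn end flat on the tray floor, side by side and not leaning or stacked. Leave the spray can standing where it is.

Things in the scene. Friction and masses are not known exactly. Their poses are not given: they have to be found in the camera images.
- pipe_a_mid (a point): Sawn piece of round steel pipe, plain bright steel: outside diameter 49 mm, wall 4 mm, 60 mm long, standing on a sawn end, open at the top. The point is its centre, on the axis, half-way up (30 mm above its foot); z is the pipe's axis. About 0.26 kg. One of two alike.
- pipe_b_mid (a point): Sawn piece of round steel pipe, plain bright steel: outside diameter 49 mm, wall 4 mm, 60 mm long, standing on a sawn end, open at the top. The point is its centre, on the axis, half-way up (30 mm above its foot); z is the pipe's axis. About 0.26 kg. One of two alike.
- square_a_mid (a point): Sawn piece of square steel tube, plain bright steel: 42 by 42 mm outside, wall 4 mm, 60 mm long, standing on a sawn end, open at the top. The point is its centre, half-way up (30 mm above its foot); z is the tube's axis, x and y are square to its outer faces. About 0.29 kg. One of two alike.
- square_b_mid (a point): Sawn piece of square steel tube, plain bright steel: 42 by 42 mm outside, wall 4 mm, 60 mm long, standing on a sawn end, open at the top. The point is its centre, half-way up (30 mm above its foot); z is the tube's axis, x and y are square to its outer faces. About 0.29 kg. One of two alike.
- channel_mid (a point): Sawn piece of steel channel (U section), plain bright steel: 50 mm over its two flanges (along its y), 36 mm deep (its x), 6 mm thick, 60 mm long, standing on a sawn end. The point is the centre of the 36 by 50 mm outline, half-way up (30 mm above its foot); z along the section, web on its -x side, open towards +x. Grip it over the flanges, closing along its y. About 0.29 kg.
- tray_round: Shallow dark-grey steel tray fixed to the bench, 90 (its x) by 152 mm (its y), 20 mm high; walls and floor 3 mm thick, inside 84 by 146 mm. Origin under its middle at bench height, z up. On its +x side, level with the rim, a flat tab (60 mm long, 66 mm wide) carries a bright 6 mm slice of the round pipe (a ring). Holds two pieces side by side along y, e.g. 35 mm either side of the middle.
- tray_square: Shallow dark-grey steel tray fixed to the bench, 90 (its x) by 152 mm (its y), 20 mm high; walls and floor 3 mm thick, inside 84 by 146 mm. Origin under its middle at bench height, z up. On its +x side, level with the rim, a flat tab (60 mm long, 66 mm wide) carries a bright 6 mm slice of the square tube (a square frame). Holds two pieces side by side along y, e.g. 35 mm either side of the middle.
- tray_channel: Shallow dark-grey steel tray fixed to the bench, 90 (its x) by 152 mm (its y), 20 mm high; walls and floor 3 mm thick, inside 84 by 146 mm. Origin under its middle at bench height, z up. On its +x side, level with the rim, a flat tab (60 mm long, 66 mm wide) carries a bright 6 mm slice of the channel (a U). One piece goes in it.
- spray_can: A closed upright grey spray can with a white cap, 52 mm in diameter, 150 mm tall, 0.3 kg, loose on the bench near the far left of the pieces; origin under its centre, z up. It stays where it is.

How it is judged:
By the outcome, as a careful person would: the job done as asked, in the order asked, and still so for the second after the job is handed in, with the robot touching nothing.
It also fails if it takes over 122 s, if anything falls off the work surface, if the arm or the gripper's body presses on something with over 40 N, if the wrist force passes 120 N, or if a joint passes its speed limit or range.

### The arm

A 6-joint arm with a two-finger parallel gripper is mounted at the origin on the work surface. World frame = base frame: x ahead of the robot, y to its left, z up, the work surface at z = 0. Lengths are in m, angles in rad, forces in N, time in s.
With the tool pointing down it reaches from about 0.35 to 0.975 m from the base axis. Payload 4.9 kg.
Tool frame: the origin (TCP) lies midway between the tips of the shut fingers; the grasp point (between the pads) lies 19 mm behind it (manip.pinch_z is the distance from the TCP to the grasp point, in m); z points along the fingers, y is the direction in which the jaws open and shut (so a half turn about z gives the same grasp; the last joint's range is limited). The gripper opens to 85 mm and grips with 20 to 120 N. Pads are 22 mm wide; open, the fingers measure 114 mm over their backs; the gripper's body (76 mm by 85 mm) begins 54 mm behind the grasp point. The pads swing forward as they close: fully open they stand 13 mm farther back than shut.
Start: joints at [-1.351, 0.053, 1.613, -0, 1.476, -0.119], TCP at [0.208, -0.589, 0.231] pointing down, gripper open.
Joint ranges: [-3.01, 3.01], [-1.01, 2.22], [0.06, 2.58], [-1.02, 4.17], [0.09, 2.62], [-3.14, 3.14]. Speed limits (rad/s): [2.57, 2.57, 3.14, 3.14, 3.14, 3.14].

### API

Orientations are given as a unit quaternion [w, x, y, z].
In Python, from plant import manip gives the robot as it stands.
- The arm moves only by the tool drive_tool, never from a script. Its argument "commands" is text: rows parted by semicolons, each of 5 numbers parted by spaces: the finger opening in mm, from 0 to 85.4, then the shift along the tool's x, y, z in units of 30 mm (1.0 is 30 mm), then the turn about the tool's z in degrees. A call has exactly 8 rows; each row shifts and turns the commanded pose from where the row before left it, along the tool's axes as they then stand; what a row does not reach is not made up. A row lasts 1/8 s, in which the tool goes at most 62.5 mm and 10.7 degrees, less where a joint would pass 70% of its speed; a pose out of reach is approached as far as the arm can. A call is refused whole if a number of a shift passes 1 or a number of a turn 10.7, either way. A call with a gripper value outside its range is refused whole. The fingers move at their own pace and stop on an object; the grip force is fixed at half the most. Time passes only in rows, so rows that do not move let the fingers close, or fill a call up. It gives the time, the measured TCP pose, the force and the opening at its end, in the units of the state.
- manip.state(): the state, without advancing time (a new reading comes with each control period).
- manip.grab_frame(name): name is "scene" or "top" or "wrist"; returns the picture (400x640x3 uint8, red, green, blue); there is no depth.
- manip.camera_params(name): a dict with "fx", "fy", "cx", "cy" (pixels), "xyz" and "orientation" of the camera in the world. Camera axes: x right, y down, z forward; pixel columns grow to the right and rows downward; lengths in m; the calibration is good to about 2 mm. A picture is of the moment at which its call begins: read the wrist's pose just before it. camera_params takes no time and is no camera call; for the wrist camera it gives the pose at the moment of the call.
- manip.job_done(): hands the job in, once; it reports no verdict.
The state is a dict: "time": time; "joint_pos": joint angles; "joint_vel": joint speeds; "joint_efforts": joint torques, N m; "tool_pos": TCP position; "tool_rot": TCP orientation; "contact_force": force on the tool from outside, world axes, zero at the start; "ft_torque": the same for the moment, N m; "gripper_width": opening from 0.0 (shut) to 1.0 (fully open).
Only numpy, scipy, OpenCV 4.12 (cv2) and the standard library are available. Lean on these libraries where they do the work, as an engineer would, in place of code of your own. Each camera call takes 0.05 s, during which the arm holds its last target. There are 200 camera calls.

## Working session

There is one attempt and no reset: what is moved stays moved. The work goes in short steps, Python scripts to look and compute and a tool call to move; the robot and the scene stay as the last step left them, time stands still between calls to the robot, and variables do not carry over. Pictures are saved under pics/ and viewed, about 12 in all and at most 16, crops included, and the job is handed in when it is done.

Besides the shell and the picture viewer there is one more tool, called after "Call:" as a command line: name --argument value ..., lists and objects as JSON in quotes. drive_tool: Moves the arm, as the interface text tells. Its arguments: {"type":"object","properties":{"commands":{"type":"string"}},"required":["commands"]}

```bash
mkdir -p pics; ls
python3 - <<'E'
from plant import manip
import cv2
for n in("top","scene"):
    f=manip.grab_frame(n); cv2.imwrite(f"pics/{n}0.png",f[:,:,::-1]); print(n,manip.camera_params(n))
print(manip.state(), manip.pinch_z)
E
```

```text
pics
top {'fx': 377.4319324557187, 'fy': 377.4319324557187, 'cx': 323.2279635885455, 'cy': 198.16357862924198, 'xyz': array([ 0.43009211, -0.01731212,  0.92731776]), 'orientation': array([-0.06084574,  0.70974997, -0.69916165,  0.06103905])}
scene {'fx': 506.2568980048486, 'fy': 506.2568980048486, 'cx': 329.6516116127334, 'cy': 205.35466211459905, 'xyz': array([1.2209936 , 0.01377684, 1.11380901]), 'orientation': array([-0.18946014,  0.67098042,  0.69027218, -0.19342816])}
{'time': 0.1, 'joint_pos': array([-1.35098277e+00,  5.32632718e-02,  1.61414788e+00,  9.12313450e-06,
        1.47599698e+00, -1.18998390e-01]), 'joint_vel': array([-6.16408822e-05, -1.56151322e-03, -2.21802964e-03,  1.93776023e-03,
        5.39916328e-04, -1.97864192e-03]), 'joint_efforts': array([-4.79960217e-04, -3.94906783e+01, -3.71361530e+01, -1.87526243e-04,
        3.97270560e-03,  1.41950345e-06]), 'tool_pos': array([ 0.20761041, -0.58891884,  0.23020831]), 'tool_rot': array([-9.06816919e-04,  9.85684759e-01,  1.68596355e-01, -4.12027366e-05]), 'contact_force': array([-0.26035519, -0.10054066,  0.34997004]), 'ft_torque': array([-0.02103826, -0.04036789, -0.01906934]), 'gripper_width': 0.9986750255135138} 0.0187
```

View pics/top0.png

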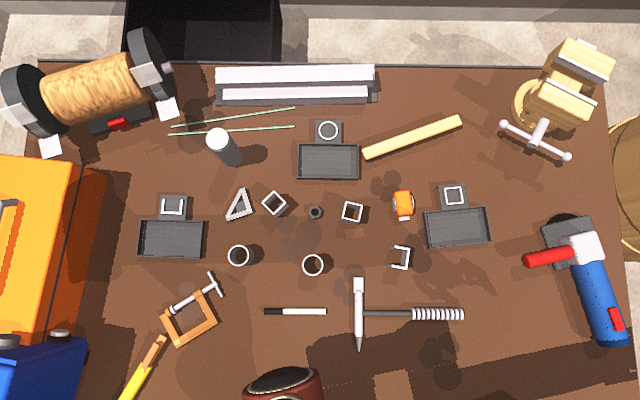

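View pics/scene0.png

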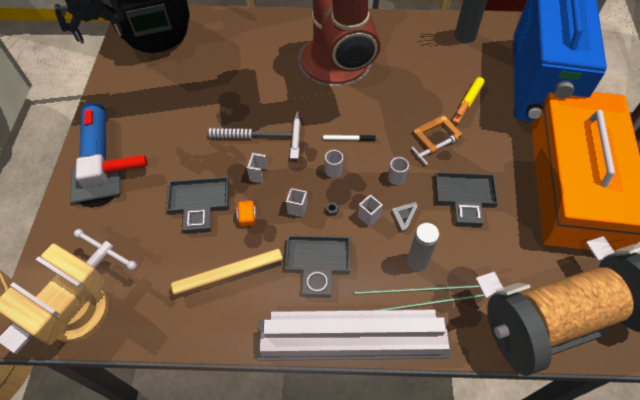

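The top view (+x up, +y left) shows pipes at about (239,255) and (313,265), squares at (275,203) and (352,212), and the channel at (401,257). The trays are round (328,160), square (457,227) and channel (171,238), and the can cap is at (218,139). The scene view agrees. Next I'll measure them by mask and ray.

```bash
cat > h.py <<'E'
import numpy as np, cv2
from plant import manip
from scipy.spatial.transform import Rotation as R
def rot(q): return R.from_quat([q[1],q[2],q[3],q[0]]).as_matrix()
def cast(c,uv,z):
    uv=np.atleast_2d(np.asarray(uv,float)); d=np.c_[(uv[:,0]-c['cx'])/c['fx'],(uv[:,1]-c['cy'])/c['fy'],np.ones(len(uv))]@rot(c['orientation']).T
    return c['xyz'][:2]+d[:,:2]*((z-c['xyz'][2])/d[:,2])[:,None]
def proj(c,p):
    q=(np.atleast_2d(p)-c['xyz'])@rot(c['orientation'])
    return np.c_[q[:,0]/q[:,2]*c['fx']+c['cx'],q[:,1]/q[:,2]*c['fy']+c['cy']]
E
python3 - <<'E'
from h import *
c=manip.camera_params("top"); im=cv2.imread("pics/top0.png"); hsv=cv2.cvtColor(im,cv2.COLOR_BGR2HSV)
S=hsv[...,1].astype(int);V=hsv[...,2]
def box(x,y,r): m=np.zeros(V.shape,np.uint8); m[y-r:y+r,x-r:x+r]=1; return m
out=cv2.resize(im[110:290,120:500],None,fx=2,fy=2,interpolation=cv2.INTER_CUBIC)
for n,x,y,r,z,t in [("pa",239,255,17,.06,130),("pb",313,265,17,.06,130),("sa",275,203,17,.06,130),("sb",352,212,17,.06,130),("ch",401,257,17,.06,130),("can",218,139,16,.15,170),
   ("tr",328,130,15,.026,130),("ts",454,195,15,.026,130),("tc",173,205,15,.026,130)]:
    m=((V>t)&(S<60)).astype(np.uint8)*box(x,y,r)
    cs,_=cv2.findContours(m,cv2.RETR_EXTERNAL,cv2.CHAIN_APPROX_NONE); k=max(cs,key=cv2.contourArea)[:,0]
    w=cast(c,k,z); rr=cv2.minAreaRect((w*1000).astype(np.float32)); print(n,np.round(rr[0]),np.round(rr[1]),round(rr[2]),len(k))
    b=((proj(c,np.c_[cv2.boxPoints(rr)/1000,np.full(4,z)])-[120,110])*2).astype(int); cv2.polylines(out,[b],1,(0,0,255))
m=((V<95)&(S<60)).astype(np.uint8)
for n,x,y in [("round",328,162),("square",457,229),("channel",171,239)]:
    mm=m*box(x,y,42); mm=cv2.morphologyEx(mm,cv2.MORPH_OPEN,np.ones((3,3)))
    cs,_=cv2.findContours(mm,cv2.RETR_EXTERNAL,cv2.CHAIN_APPROX_NONE); k=max(cs,key=cv2.contourArea)
    M=np.zeros_like(m);cv2.drawContours(M,[k],-1,1,-1); M=cv2.morphologyEx(M,cv2.MORPH_OPEN,np.ones((7,45)))
    k=max(cv2.findContours(M,cv2.RETR_EXTERNAL,cv2.CHAIN_APPROX_NONE)[0],key=cv2.contourArea)[:,0]
    rr=cv2.minAreaRect((cast(c,k,.02)*1000).astype(np.float32)); print(n,np.round(rr[0]),np.round(rr[1]),round(rr[2]))
    b=((proj(c,np.c_[cv2.boxPoints(rr)/1000,np.full(4,.02)])-[120,110])*2).astype(int); cv2.polylines(out,[b],1,(0,255,0))
cv2.imwrite("pics/top_m.png",out)
cw=manip.camera_params("wrist"); s=manip.state(); print(cw, rot(s['tool_rot']).T@(cw['xyz']-s['tool_pos']), (rot(s['tool_rot']).T@rot(cw['orientation'])).round(2))
E
```

```text
pa [447. 175.] [50. 45.] 3 60
pb [429.   6.] [47. 48.] 1 61
sa [569.  99.] [44. 43.] 46 53
sb [552. -83.] [44. 43.] 77 68
ch [ 448. -191.] [44. 51.] 80 128
can [695. 209.] [49. 66.] 18 88
tr [762. -26.] [50. 65.] 1 135
ts [ 600. -332.] [44. 45.] 7 67
tc [565. 344.] [49. 56.] 1 105Traceback (most recent call last):
  File "<stdin>", line 17, in <module>
ValueError: max() iterable argument is empty
```

Run:
```python
from h import *
c=manip.camera_params("top"); im=cv2.imread("pics/top0.png"); hsv=cv2.cvtColor(im,cv2.COLOR_BGR2HSV)
S=hsv[...,1].astype(int);V=hsv[...,2]
out=cv2.resize(im[110:290,120:500],None,fx=2,fy=2,interpolation=cv2.INTER_CUBIC)
m=((S<60)&(V<130)).astype(np.uint8)
for n,x,y in [("round",328,162),("square",457,229),("channel",171,239)]:
    M=np.zeros_like(m); M[y-42:y+30,x-42:x+42]=m[y-42:y+30,x-42:x+42]
    M=cv2.morphologyEx(M,cv2.MORPH_CLOSE,np.ones((5,5)));M=cv2.morphologyEx(M,cv2.MORPH_OPEN,np.ones((5,45)))
    print(n,M.sum(),S[y,x],V[y,x])
    cs=cv2.findContours(M,cv2.RETR_EXTERNAL,cv2.CHAIN_APPROX_NONE)[0]
    if not cs: continue
    k=max(cs,key=cv2.contourArea)[:,0]
    rr=cv2.minAreaRect((cast(c,k,.02)*1000).astype(np.float32)); print(n,np.round(rr[0]),np.round(rr[1]),round(rr[2]))
    b=((proj(c,np.c_[cv2.boxPoints(rr)/1000,np.full(4,.02)])-[120,110])*2).astype(int); cv2.polylines(out,[b],1,(0,255,0))
for x,y,a,w,h,z in [(447,175,0,49,49,.06),(429,6,0,49,49,.06),(569,99,46,42,42,.06),(552,-83,77,42,42,.06),(448,-191,80,50,36,.06)]:
    b=((proj(c,np.c_[cv2.boxPoints(((x,y),(w,h),a))/1000,np.full(4,z)])-[120,110])*2).astype(int); cv2.polylines(out,[b],1,(0,0,255))
cv2.imwrite("pics/top_m.png",out)
cw=manip.camera_params("wrist"); s=manip.state(); print(rot(s['tool_rot']).T@(cw['xyz']-s['tool_pos']), (rot(s['tool_rot']).T@rot(cw['orientation'])).round(2),cw['fx'])
```

```text
round 2198 10 125
round [684. -26.] [ 90. 152.] 1
square 2335 8 125
square [ 527. -338.] [ 89. 159.] 1
channel 2454 11 119
channel [487. 349.] [ 88. 159.] 1
[ 0.06695936  0.00131095 -0.14267037] [[ 0.   -0.96 -0.26]
 [ 1.    0.   -0.  ]
 [ 0.   -0.26  0.96]] 312.27955282276514
```

View pics/top_m.png

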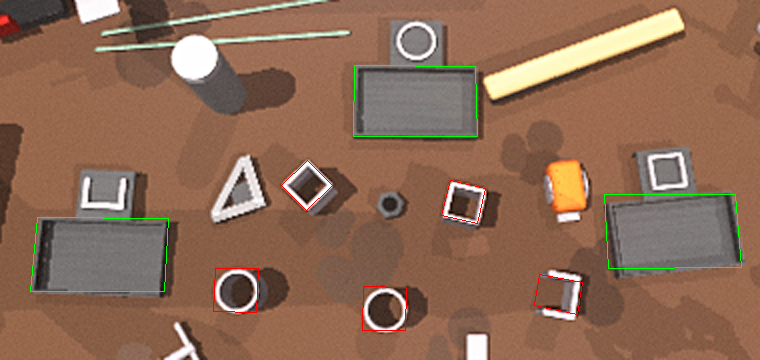

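Rim and tray fits agree with the picture: pipe a (447,175) mm, pipe b (429,6), square a (569,99) at 46°, square b (552,-83) at 77°. The channel's web is at the right, so its centre is about (448,-195), opening to +y. Tray centres are round (684,-26), square (526,-338) at about 5°, and channel (488,348). First I'll turn the tool to yaw ~80° and go to the channel.

```bash
cat >> h.py <<'E'
def yaw(s): x=rot(s['tool_rot'])[:,0]; return np.degrees(np.arctan2(x[1],x[0]))
def plan(x,y,z,yw):
    "turn needed, and total shift (tool units) to world mm target once turned"
    s=manip.state(); d=np.array([x,y,z])-s['tool_pos']*1000; a=np.radians(yw)
    print('turn %.1f'%(yaw(s)-yw),'units x %.2f y %.2f z %.2f'%((d[0]*np.cos(a)+d[1]*np.sin(a))/30,(d[0]*np.sin(a)-d[1]*np.cos(a))/30,-d[2]/30),'t %.1f'%s['time'],'grip %.2f'%s['gripper_width'])
E
python3 -c "
from h import *
plan(448,-195,150,80)"
```

```text
turn -60.6 units x 14.32 y 5.61 z 2.67 t 0.1 grip 1.00
```

Call:
drive_tool --commands "85 0 0 0 -10.1;85 0 0 0 -10.1;85 0 0 0 -10.1;85 0 0 0 -10.1;85 0 0 0 -10.1;85 0 0 0 -10.1;85 0 0 0 0;85 0 0 0 0"

```text
time: 1.1
tool_pos: [0.2077, -0.5893, 0.2309]
tool_rot: [-0.0, 0.767, 0.642, 0.0]
contact_force: [-0.4, -0.4, -0.0]
gripper_width: 0.996
```

```bash
python3 -c "
from h import *
plan(448,-195,150,80)"
```

```text
turn -0.1 units x 14.33 y 5.61 z 2.70 t 1.1 grip 1.00
```

Call:
drive_tool --commands "85 1 0.4 0 0;85 1 0.4 0 0;85 1 0.4 0 0;85 1 0.4 0 0;85 1 0.4 0.2 0;85 1 0.4 0.2 0;85 1 0.4 0.2 0;85 1 0.4 0.2 0"

```text
time: 2.1
tool_pos: [0.3443, -0.3688, 0.2072]
tool_rot: [0.0, 0.767, 0.642, 0.0]
contact_force: [0.0, -0.4, -0.4]
gripper_width: 0.993
```

Call:
drive_tool --commands "85 1 0.4 0.3 0;85 1 0.4 0.3 0;85 1 0.4 0.3 0;85 1 0.4 0.3 0;85 1 0.4 0.3 0;85 1 0.4 0.3 0;85 0.33 0.01 0.1 0;85 0 0 0 0"

```text
time: 3.1
tool_pos: [0.4478, -0.195, 0.1501]
tool_rot: [-0.0, 0.766, 0.643, -0.0]
contact_force: [-0.7, 0.6, 1.0]
gripper_width: 0.997
```

```bash
python3 -c "
from h import *
plan(448,-195,150,80)
c=manip.camera_params('wrist');im=manip.grab_frame('wrist')[:,:,::-1].copy()
for z in(0.06,):
  b=proj(c,np.c_[cv2.boxPoints(((448,-195),(50,36),-10))/1000,np.full(4,z)]).astype(int); cv2.polylines(im,[b],1,(0,0,255))
cv2.imwrite('pics/w1.png',im)"
```

```text
turn 0.0 units x 0.00 y 0.01 z 0.00 t 3.1 grip 1.00
```

View pics/w1.png

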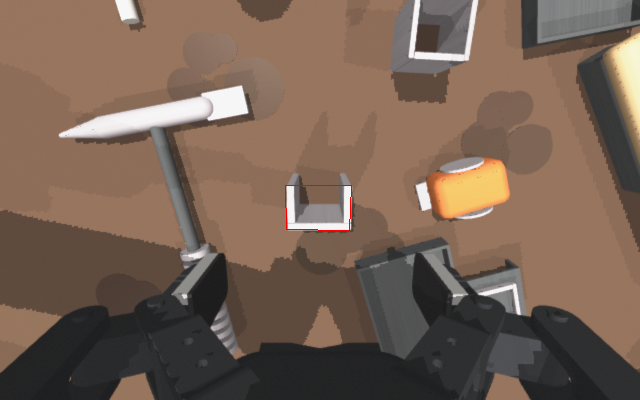

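The channel's rim fills the red box at (288–352, 185–230), so its position and yaw are right. Going down and gripping.

Call:
drive_tool --commands "85 0 0 1 0;85 0 0 1 0;85 0 0 1 0;85 0 0 0.9 0;85 0 0 0.5 0;85 0 0 0 0;30 0 0 0 0;30 0 0 0 0"

```text
time: 4.15
tool_pos: [0.4487, -0.1958, 0.0197]
tool_rot: [0.001, 0.766, 0.643, 0.0]
contact_force: [-1.6, 0.1, 1.0]
gripper_width: 0.595
```

Call:
drive_tool --commands "30 0 0 0 0;30 0 0 0 0;30 0 0 0 0;30 0 0 0 0;30 0 0 -0.3 0;30 0 0 -0.7 0;30 0 0 -1 0;30 0 0 -1 0"

```text
time: 5.15
tool_pos: [0.4473, -0.1947, 0.1085]
tool_rot: [-0.001, 0.766, 0.643, -0.0]
contact_force: [0.5, -0.4, -2.0]
gripper_width: 0.58
```

```bash
python3 -c "
from h import *
plan(488,348,150,88)
im=manip.grab_frame('scene')[100:260,140:520,::-1]
cv2.imwrite('pics/s1.png',cv2.resize(im,None,fx=2,fy=2))"
```

```text
turn -8.0 units x 18.13 y 0.72 z -1.38 t 5.2 grip 0.58
```

View pics/s1.png

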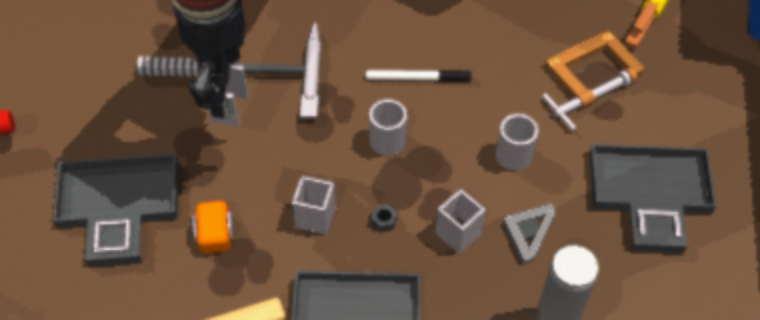

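The channel is gripped and lifted (opening 0.58 ≈ 50 mm). Carrying it to its tray.

Call:
drive_tool --commands "30 0 0 -0.7 -8;30 0 0 -0.7 0;30 0.7 0 0 0;30 1 0 0 0;30 1 0.1 0 0;30 1 0.1 0 0;30 1 0.1 0 0;30 1 0.1 0 0"

```text
time: 6.2
tool_pos: [0.4653, -0.0236, 0.1491]
tool_rot: [-0.001, 0.719, 0.695, -0.0]
contact_force: [-0.3, 0.7, -2.9]
gripper_width: 0.58
```

Call:
drive_tool --commands "30 1 0.1 0 0;30 1 0.1 0 0;30 1 0.1 0 0;30 1 0 0 0;30 1 0 0 0;30 1 0 0 0;30 1 0 0 0;30 1 0 0 0"

```text
time: 7.2
tool_pos: [0.4825, 0.2157, 0.149]
tool_rot: [-0.0, 0.719, 0.695, -0.001]
contact_force: [-0.2, -0.2, -2.8]
gripper_width: 0.578
```

Call:
drive_tool --commands "30 1 0 0 0;30 1 0 0 0;30 1 0 0 0;30 1 0 0 0;30 0.4 0 0 0;30 0 0 0 0;30 0 0 0 0;30 0 0 0 0"

```text
time: 8.2
tool_pos: [0.488, 0.3458, 0.1503]
tool_rot: [0.0, 0.72, 0.694, -0.0]
contact_force: [-0.0, 0.6, -3.7]
gripper_width: 0.578
```

```bash
python3 -c "
from h import *
plan(488,348,22,88)
im=manip.grab_frame('wrist')[:,:,::-1]
cv2.imwrite('pics/w2.png',im)"
```

```text
turn -0.0 units x 0.07 y -0.00 z 4.28 t 8.2 grip 0.58
```

View pics/w2.png

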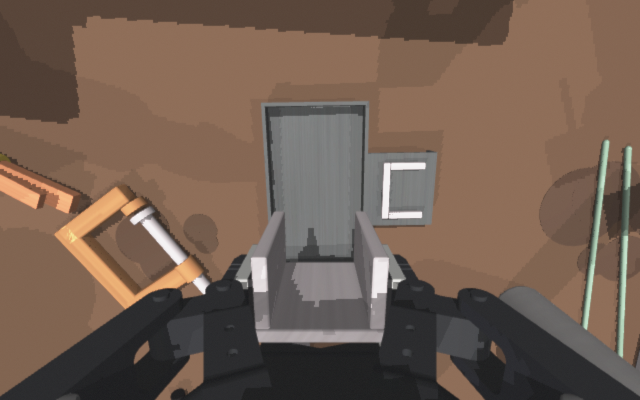

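The channel is held upright and centred over its tray: rim 265–370 px, channel 253–384. Lowering.

Call:
drive_tool --commands "30 0 0 1 0;30 0 0 1 0;30 0 0 1 0;30 0 0 0.7 0;30 0 0 0.3 0;30 0 0 0.14 0;30 0 0 0.1 0;30 0 0 0.07 0"

```text
time: 9.25
tool_pos: [0.4887, 0.3472, 0.0228]
tool_rot: [0.0, 0.719, 0.695, 0.001]
contact_force: [-4.2, -2.1, 10.8]
gripper_width: 0.577
```

Call:
drive_tool --commands "30 0 0 0.03 0;30 0 0 0 0;65 0 0 0 0;65 0 0 0 0;65 0 0 0 0;65 0 0 -0.5 0;80 0 0 -1 0;85 0 0 -1 0"

```text
time: 10.25
tool_pos: [0.488, 0.3468, 0.0968]
tool_rot: [0.0, 0.719, 0.695, 0.0]
contact_force: [0.9, 0.7, 0.2]
gripper_width: 0.995
```

Call:
drive_tool --commands "85 0 0 -1 0;85 0 0 -0.8 0;85 -1 -0.2 0 0;85 -1 -0.2 0 0;85 -1 -0.2 0 0;85 -1 -0.2 0 0;85 -1 -0.2 0 0;85 -1 -0.2 0 0"

```text
time: 11.25
tool_pos: [0.4457, 0.1672, 0.1503]
tool_rot: [0.0, 0.719, 0.695, 0.001]
contact_force: [-1.0, -0.1, 0.9]
gripper_width: 0.998
```

```bash
python3 -c "
from h import *
plan(447,175,150,88);plan(447,175,18,88)
im=manip.grab_frame('scene')[100:260,140:520,::-1]
cv2.imwrite('pics/s2.png',cv2.resize(im,None,fx=2,fy=2))"
```

```text
turn 0.0 units x 0.26 y 0.04 z 0.01 t 11.2 grip 1.00
turn 0.0 units x 0.26 y 0.04 z 4.41 t 11.2 grip 1.00
```

View pics/s2.png

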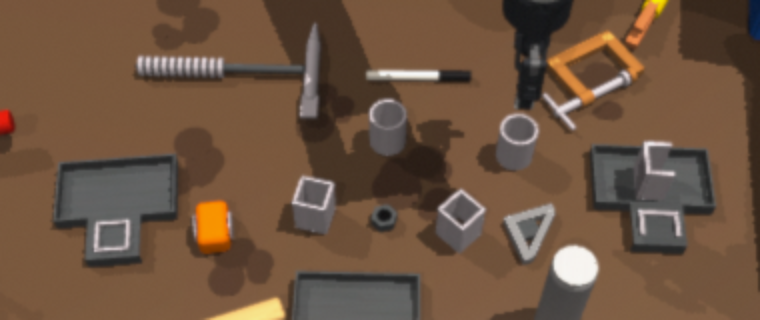

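The channel stands upright in its tray. Next is pipe a.

Call:
drive_tool --commands "85 0.26 0.04 0.4 0;85 0 0 1 0;85 0 0 1 0;85 0 0 1 0;85 0 0 0.7 0;85 0 0 0.3 0;85 0 0 0 0;30 0 0 0 0"

```text
time: 12.3
tool_pos: [0.448, 0.1763, 0.0181]
tool_rot: [0.0, 0.719, 0.695, 0.001]
contact_force: [0.2, -0.3, 0.5]
gripper_width: 0.813
```

Call:
drive_tool --commands "30 0 0 0 0;30 0 0 0 0;30 0 0 0 0;30 0 0 0 0;30 0 0 0 0;30 0 0 -0.4 0;30 0 0 -1 0;30 0 0 -1 0"

```text
time: 13.3
tool_pos: [0.4462, 0.1755, 0.0893]
tool_rot: [-0.0, 0.719, 0.695, -0.001]
contact_force: [-0.2, 0.5, -1.9]
gripper_width: 0.558
```

```bash
python3 -c "
from h import *
plan(684,9,150,89)"
```

```text
turn -1.0 units x -5.41 y 8.02 z -2.02 t 13.3 grip 0.56
```

Call:
drive_tool --commands "30 0 0 -1 -1;30 0 0 -1 0;30 -0.6 0.9 0 0;30 -0.6 0.9 0 0;30 -0.6 0.9 0 0;30 -0.6 0.9 0 0;30 -0.6 0.9 0 0;30 -0.6 0.9 0 0"

```text
time: 14.3
tool_pos: [0.6074, 0.0642, 0.1487]
tool_rot: [-0.0, 0.713, 0.701, -0.0]
contact_force: [-0.1, 0.3, -2.8]
gripper_width: 0.555
```

Call:
drive_tool --commands "30 -0.6 0.9 0 0;30 -0.6 0.9 0 0;30 -0.6 0.8 0 0;30 0 0 0 0;30 0 0 0 0;30 0 0 0 0;30 0 0 0 0;30 0 0 0 0"

```text
time: 15.3
tool_pos: [0.684, 0.01, 0.1492]
tool_rot: [0.0, 0.713, 0.701, -0.0]
contact_force: [0.3, -0.3, -2.1]
gripper_width: 0.559
```

```bash
python3 -c "
from h import *
plan(684,9,22,89)
im=manip.grab_frame('wrist')[:,:,::-1]
cv2.imwrite('pics/w3.png',im)"
```

```text
turn 0.0 units x -0.03 y 0.00 z 4.24 t 15.3 grip 0.56
```

View pics/w3.png

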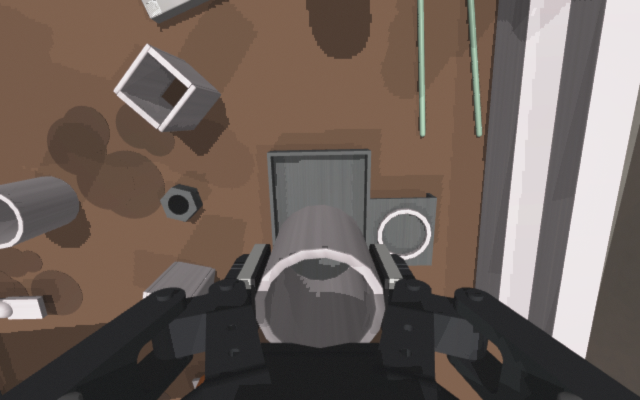

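The pipe is centred over the round tray (257–383 px against rim 268–370). Lowering and releasing, then on to pipe b.

Call:
drive_tool --commands "30 0 0 1 0;30 0 0 1 0;30 0 0 1 0;30 0 0 0.7 0;30 0 0 0.3 0;30 0 0 0.11 0;30 0 0 0.1 0;30 0 0 0.06 0"

```text
time: 16.35
tool_pos: [0.685, 0.0096, 0.022]
tool_rot: [0.001, 0.713, 0.701, 0.001]
contact_force: [0.2, -0.5, -2.5]
gripper_width: 0.555
```

Call:
drive_tool --commands "30 0 0 0.03 0;30 0 0 0 0;65 0 0 0 0;65 0 0 0 0;65 0 0 0 0;65 0 0 -0.5 0;80 0 0 -1 0;85 0 0 -1 0"

```text
time: 17.35
tool_pos: [0.6845, 0.0097, 0.0969]
tool_rot: [0.0, 0.713, 0.701, 0.0]
contact_force: [0.6, -0.3, 0.3]
gripper_width: 0.999
```

```bash
python3 -c "
from h import *
plan(429,6,150,89)"
```

```text
turn 0.0 units x -0.27 y -8.51 z -1.77 t 17.4 grip 1.00
```

Call:
drive_tool --commands "85 0 0 -1 0;85 0 0 -0.77 0;85 -0.07 -1 0 0;85 -0.1 -1 0 0;85 -0.1 -1 0 0;85 0 -1 0 0;85 0 -1 0 0;85 0 -1 0 0"

```text
time: 18.35
tool_pos: [0.5032, 0.0047, 0.1487]
tool_rot: [0.0, 0.713, 0.701, 0.0]
contact_force: [-0.8, 0.6, 0.1]
gripper_width: 0.995
```

Call:
drive_tool --commands "85 0 -1 0 0;85 0 -1 0 0;85 0 -0.5 0.4 0;85 0 0 1 0;85 0 0 1 0;85 0 0 1 0;85 0 0 0.7 0;85 0 0 0.3 0"

```text
time: 19.35
tool_pos: [0.4284, 0.0061, 0.0153]
tool_rot: [-0.001, 0.713, 0.701, -0.001]
contact_force: [0.1, -0.1, 0.2]
gripper_width: 0.994
```

Call:
drive_tool --commands "85 0 0 0 0;30 0 0 0 0;30 0 0 0 0;30 0 0 0 0;30 0 0 0 0;30 0 0 0 0;30 0 0 0 0;30 0 0 -0.4 0"

```text
time: 20.35
tool_pos: [0.4282, 0.0061, 0.0278]
tool_rot: [-0.001, 0.713, 0.701, -0.001]
contact_force: [0.8, 0.7, -2.6]
gripper_width: 0.56
```

```bash
python3 -c "
from h import *
plan(684,-61,150,89)"
```

```text
turn 0.0 units x -2.09 y 8.56 z -4.07 t 20.4 grip 0.56
```

Call:
drive_tool --commands "30 0 0 -1 0;30 0 0 -1 0;30 0 0 -1 0;30 0 0 -1 0;30 -0.3 0.9 0 0;30 -0.3 1 0 0;30 -0.3 1 0 0;30 -0.3 1 0 0"

```text
time: 21.35
tool_pos: [0.5462, -0.0322, 0.1483]
tool_rot: [-0.0, 0.713, 0.701, -0.0]
contact_force: [-0.2, 0.2, -1.3]
gripper_width: 0.556
```

Call:
drive_tool --commands "30 -0.3 1 0 0;30 -0.3 1 0 0;30 -0.29 1 0 0;30 0 1 0 0;30 0 0.66 0 0;30 0 0 0 0;30 0 0 0.5 0;30 0 0 1 0"

```text
time: 22.35
tool_pos: [0.685, -0.0612, 0.1038]
tool_rot: [0.001, 0.713, 0.701, 0.001]
contact_force: [0.5, -0.8, -2.8]
gripper_width: 0.557
```

```bash
python3 -c "
from h import *
plan(684,-61,20,89)"
```

```text
turn 0.0 units x 0.01 y -0.03 z 2.79 t 22.4 grip 0.56
```

Call:
drive_tool --commands "30 0 0 1 0;30 0 0 1 0;30 0 0 0.4 0;30 0 0 0.15 0;30 0 0 0.12 0;30 0 0 0.06 0;30 0 0 0.05 0;30 0 0 0 0"

```text
time: 23.35
tool_pos: [0.6855, -0.0613, 0.0207]
tool_rot: [0.001, 0.713, 0.701, 0.0]
contact_force: [0.0, -1.2, -0.8]
gripper_width: 0.559
```

Call:
drive_tool --commands "30 0 0 0.03 0;30 0 0 0 0;65 0 0 0 0;65 0 0 0 0;65 0 0 0 0;65 0 0 -0.5 0;80 0 0 -1 0;85 0 0 -1 0"

```text
time: 24.35
tool_pos: [0.6851, -0.0612, 0.0957]
tool_rot: [0.0, 0.713, 0.701, 0.0]
contact_force: [0.0, -0.6, 0.3]
gripper_width: 0.996
```

Call:
drive_tool --commands "85 0 0 -1 10.5;85 0 0 -0.7 1.5;85 0 0 0 0;85 0 0 0 0;85 0 0 0 0;85 0 0 0 0;85 0 0 0 0;85 0 0 0 0"

```text
time: 25.35
tool_pos: [0.6848, -0.0611, 0.1447]
tool_rot: [-0.0, 0.783, 0.623, -0.0]
contact_force: [-0.1, -0.3, 0.2]
gripper_width: 0.998
```

```bash
python3 -c "
from h import *
plan(552,-83,150,77)
im=manip.grab_frame('wrist')[:,:,::-1].copy(); c=manip.camera_params('wrist')
for x,y,a in((552,-83,77),(569,99,46)):
  b=proj(c,np.c_[cv2.boxPoints(((x,y),(42,42),a))/1000,np.full(4,.06)]).astype(int); cv2.polylines(im,[b],1,(0,0,255))
cv2.imwrite('pics/w4.png',im)"
```

```text
turn 0.0 units x -1.71 y -4.15 z -0.18 t 25.4 grip 1.00
```

View pics/w4.png

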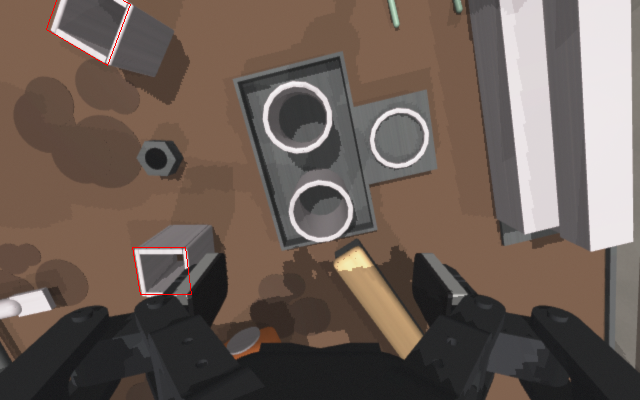

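Both pipes stand upright in the round tray at (298,117) and (320,211). Square b fits its box (133–188, 248–296) and is aligned with the tool. Going to square b.

Call:
drive_tool --commands "85 -0.35 -0.83 0 0;85 -0.34 -0.83 0 0;85 -0.34 -0.83 0 0;85 -0.34 -0.83 0 0;85 -0.34 -0.83 0 0;85 0 0 0.6 0;85 0 0 1 0;85 0 0 1 0"

```text
time: 26.4
tool_pos: [0.5526, -0.083, 0.0655]
tool_rot: [0.0, 0.783, 0.623, 0.0]
contact_force: [0.4, -0.5, 0.3]
gripper_width: 0.994
```

Call:
drive_tool --commands "85 0 0 1 0;85 0 0 0.45 0;85 0 0 0.15 0;30 0 0 0 0;30 0 0 0 0;30 0 0 0 0;30 0 0 0 0;30 0 0 0 0"

```text
time: 27.4
tool_pos: [0.553, -0.0834, 0.0203]
tool_rot: [0.001, 0.783, 0.623, 0.001]
contact_force: [-1.4, 0.7, 5.5]
gripper_width: 0.483
```

Call:
drive_tool --commands "30 0 0 0 0;30 0 0 -0.4 0;30 0 0 -1 0;30 0 0 -1 0;30 0 0 -1 0;30 0 0 -1 -9;30 0 0 0 -9;30 0 0 0 0"

```text
time: 28.4
tool_pos: [0.5516, -0.083, 0.1509]
tool_rot: [-0.0, 0.676, 0.737, -0.0]
contact_force: [-0.3, 0.0, -2.8]
gripper_width: 0.483
```

```bash
python3 -c "
from h import *
plan(529,-373,150,95)"
```

```text
turn -0.1 units x -9.56 y -1.59 z 0.03 t 28.4 grip 0.48
```

Call:
drive_tool --commands "30 -0.96 -0.16 0 0;30 -0.96 -0.16 0 0;30 -0.96 -0.16 0 0;30 -0.96 -0.16 0 0;30 -0.96 -0.16 0 0;30 -0.96 -0.16 0 0;30 -0.95 -0.16 0 0;30 -0.95 -0.16 0 0"

```text
time: 29.4
tool_pos: [0.5329, -0.3158, 0.1495]
tool_rot: [-0.001, 0.677, 0.736, -0.0]
contact_force: [-0.6, -0.1, -3.6]
gripper_width: 0.488
```

Call:
drive_tool --commands "30 -0.95 -0.16 0 0;30 -0.95 -0.15 0 0;30 0 0 0 0;30 0 0 0 0;30 0 0 0 0;30 0 0 0 0;30 0 0 0 0;30 0 0 0 0"

```text
time: 30.4
tool_pos: [0.5296, -0.3728, 0.151]
tool_rot: [0.0, 0.675, 0.737, 0.0]
contact_force: [0.3, 0.1, -2.6]
gripper_width: 0.487
```

```bash
python3 -c "
from h import *
plan(529,-373,23,95)
im=manip.grab_frame('wrist')[:,:,::-1].copy(); c=manip.camera_params('wrist')
b=proj(c,np.c_[cv2.boxPoints(((526,-338),(90,152),5))/1000,np.full(4,.02)]).astype(int); cv2.polylines(im,[b],1,(0,0,255))
cv2.imwrite('pics/w5.png',im)"
```

```text
turn 0.0 units x -0.00 y -0.02 z 4.27 t 30.4 grip 0.49
```

View pics/w5.png

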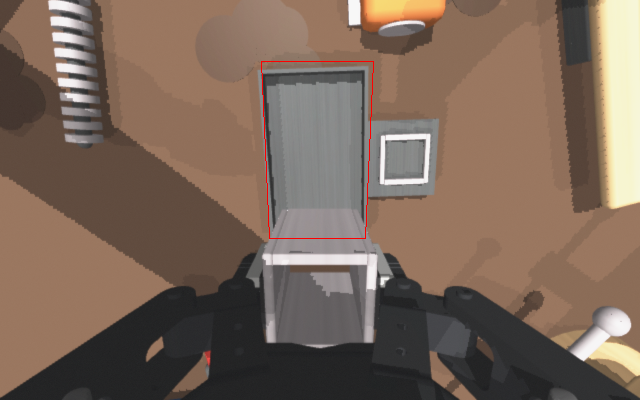

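The tray's far edge is at row 68 and my box is at 62, so the tray sits about 5 mm further to -y. The piece still lies well inside it. Lowering here, and I'll put the other square at about y = -306.

Call:
drive_tool --commands "30 0 0 1 0;30 0 0 1 0;30 0 0 1 0;30 0 0 0.7 0;30 0 0 0.3 0;30 0 0 0.13 0;30 0 0 0.1 0;30 0 0 0.05 0"

```text
time: 31.45
tool_pos: [0.5301, -0.3735, 0.0234]
tool_rot: [0.001, 0.676, 0.737, 0.0]
contact_force: [0.0, 0.3, -3.1]
gripper_width: 0.489
```

Call:
drive_tool --commands "30 0 0 0.04 0;30 0 0 0 0;60 0 0 0 0;60 0 0 0 0;60 0 0 0 0;60 0 0 -0.5 0;80 0 0 -1 0;85 0 0 -1 0"

```text
time: 32.45
tool_pos: [0.5297, -0.3731, 0.0981]
tool_rot: [0.0, 0.676, 0.737, 0.0]
contact_force: [0.7, 0.0, -0.6]
gripper_width: 0.998
```

Call:
drive_tool --commands "85 0 0 -1 -10;85 0 0 -0.8 -10;85 0 0 0 -10;85 0 0 0 -10;85 0 0 0 0;85 0 0 0 0;85 0 0 0 0;85 0 0 0 0"

```text
time: 33.45
tool_pos: [0.5295, -0.373, 0.1503]
tool_rot: [-0.0, 0.383, 0.924, 0.0]
contact_force: [-0.9, 1.2, -0.3]
gripper_width: 0.993
```

```bash
python3 -c "
from h import *
plan(569,99,150,135)
im=manip.grab_frame('scene')[100:260,140:520,::-1]
cv2.imwrite('pics/s3.png',cv2.resize(im,None,fx=2,fy=2))"
```

```text
turn -0.0 units x 10.19 y 12.06 z 0.01 t 33.5 grip 0.99
```

View pics/s3.png

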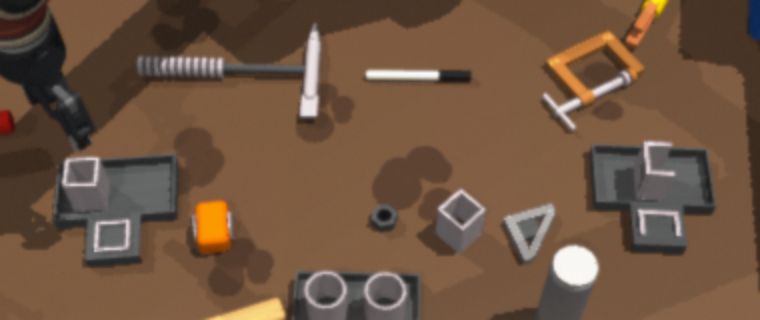

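Square b stands in its tray. Now square a.

Call:
drive_tool --commands "85 0.8 0.95 0 0;85 0.8 0.95 0 0;85 0.8 0.95 0 0;85 0.8 0.95 0 0;85 0.8 0.95 0 0;85 0.8 0.95 0 0;85 0.8 0.95 0 0;85 0.8 0.95 0 0"

```text
time: 34.5
tool_pos: [0.555, -0.0748, 0.1504]
tool_rot: [0.0, 0.383, 0.924, 0.0]
contact_force: [0.9, -0.6, 0.6]
gripper_width: 0.996
```

Call:
drive_tool --commands "85 0.8 0.95 0 0;85 0.8 0.95 0 0;85 0.8 0.95 0 0;85 0.8 0.95 0 0;85 0.6 0.66 0 0;85 0 0 0 0;85 0 0 0 0;85 0 0 0 0"

```text
time: 35.5
tool_pos: [0.5689, 0.0982, 0.1503]
tool_rot: [0.0, 0.383, 0.924, -0.0]
contact_force: [0.2, 0.3, 0.4]
gripper_width: 0.995
```

```bash
python3 -c "
from h import *
plan(569,99,18,135)
im=manip.grab_frame('wrist')[:,:,::-1].copy(); c=manip.camera_params('wrist')
b=proj(c,np.c_[cv2.boxPoints(((569,99),(42,42),46))/1000,np.full(4,.06)]).astype(int); cv2.polylines(im,[b],1,(0,0,255))
cv2.imwrite('pics/w6.png',im)"
```

```text
turn -0.1 units x 0.02 y 0.02 z 4.41 t 35.5 grip 1.00
```

View pics/w6.png

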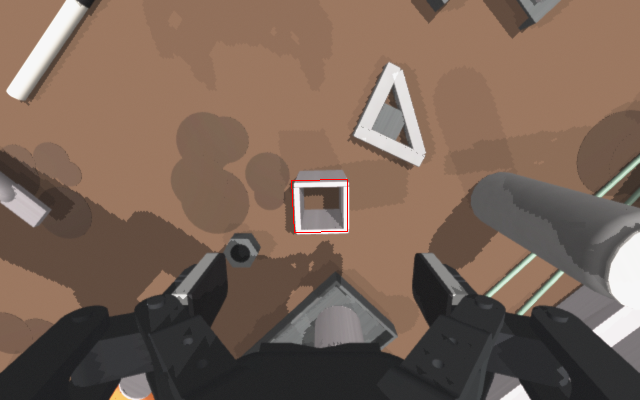

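Square a fits its box at (294–348, 180–233), and the triangle and can are clear of the jaws.

Call:
drive_tool --commands "85 0 0 1 0;85 0 0 1 0;85 0 0 1 0;85 0 0 0.9 0;85 0 0 0.4 0;85 0 0 0.1 0;30 0 0 0 0;30 0 0 0 0"

```text
time: 36.55
tool_pos: [0.57, 0.0992, 0.0197]
tool_rot: [0.001, 0.383, 0.924, 0.001]
contact_force: [0.3, -0.0, 0.9]
gripper_width: 0.6
```

Call:
drive_tool --commands "30 0 0 0 0;30 0 0 0 0;30 0 0 0 0;30 0 0 0 0;30 0 0 -0.4 0;30 0 0 -1 0;30 0 0 -1 0;30 0 0 -1 0"

```text
time: 37.55
tool_pos: [0.5676, 0.0991, 0.1202]
tool_rot: [-0.001, 0.383, 0.924, -0.001]
contact_force: [0.8, -0.5, -2.7]
gripper_width: 0.483
```

Call:
drive_tool --commands "30 0 0 -1 10;30 0 0 0 10;30 0 0 0 10;30 0 0 0 10;30 0 0 0 0;30 -0.95 -0.25 0 0;30 -0.95 -0.25 0 0;30 -0.95 -0.25 0 0"

```text
time: 38.55
tool_pos: [0.5531, 0.0114, 0.1497]
tool_rot: [-0.001, 0.674, 0.739, -0.0]
contact_force: [-0.5, 0.4, -2.8]
gripper_width: 0.487
```

```bash
python3 -c "
from h import *
plan(524,-306,150,95)"
```

```text
turn 0.2 units x -10.45 y -1.89 z -0.01 t 38.5 grip 0.49
```

Call:
drive_tool --commands "30 -0.95 -0.17 0 0;30 -0.95 -0.17 0 0;30 -0.95 -0.17 0 0;30 -0.95 -0.17 0 0;30 -0.95 -0.17 0 0;30 -0.95 -0.17 0 0;30 -0.95 -0.17 0 0;30 -0.95 -0.17 0 0"

```text
time: 39.55
tool_pos: [0.5326, -0.2193, 0.1498]
tool_rot: [-0.001, 0.674, 0.738, -0.0]
contact_force: [-0.4, 0.7, -3.3]
gripper_width: 0.487
```

Call:
drive_tool --commands "30 -0.95 -0.17 0 0;30 -0.95 -0.17 0 0;30 -0.9 -0.17 0 0;30 0 0 0 0;30 0 0 0 0;30 0 0 0 0;30 0 0 0 0;30 0 0 0 0"

```text
time: 40.55
tool_pos: [0.5254, -0.3032, 0.1504]
tool_rot: [0.0, 0.675, 0.738, -0.0]
contact_force: [-0.2, -1.0, -4.0]
gripper_width: 0.482
```

```bash
python3 -c "
from h import *
plan(524,-306,23,95)"
```

```text
turn 0.1 units x -0.09 y -0.06 z 4.25 t 40.5 grip 0.48
```

Call:
drive_tool --commands "30 0 0 1 0;30 0 0 1 0;30 0 0 1 0;30 0 0 0.7 0;30 0 0 0.3 0;30 0 0 0.13 0;30 0 0 0.1 0;30 0 0 0.05 0"

```text
time: 41.55
tool_pos: [0.5259, -0.3041, 0.0228]
tool_rot: [0.001, 0.675, 0.737, 0.0]
contact_force: [-0.2, -0.0, -0.4]
gripper_width: 0.483
```

Call:
drive_tool --commands "30 0 0 0.04 0;30 0 0 0 0;60 0 0 0 0;60 0 0 0 0;60 0 0 0 0;60 0 0 -0.5 0;80 0 0 -1 0;85 0 0 -1 0"

```text
time: 42.55
tool_pos: [0.5255, -0.3038, 0.0974]
tool_rot: [0.0, 0.676, 0.737, 0.0]
contact_force: [0.6, -0.2, 0.1]
gripper_width: 1.001
```

Call:
drive_tool --commands "85 0 0 -1 0;85 0 0 -1 0;85 0 0 -1 0;85 0 -1 0 0;85 0 -1 0 0;85 0 -1 0 0;85 0 0 0 0;85 0 0 0 0"

```text
time: 43.55
tool_pos: [0.4362, -0.3117, 0.1866]
tool_rot: [0.001, 0.676, 0.737, 0.0]
contact_force: [0.8, -1.0, -0.1]
gripper_width: 0.998
```

```bash
python3 -c "
from h import *
a=manip.grab_frame('top')[:,:,::-1][110:290,120:500];b=manip.grab_frame('scene')[130:300,150:520,::-1]
b=cv2.resize(b,(a.shape[1],int(170*380/370)))
o=np.vstack([a,b]);cv2.imwrite('pics/f.png',cv2.resize(o,None,fx=1.68,fy=1.68,interpolation=cv2.INTER_CUBIC))"
```

View pics/f.png

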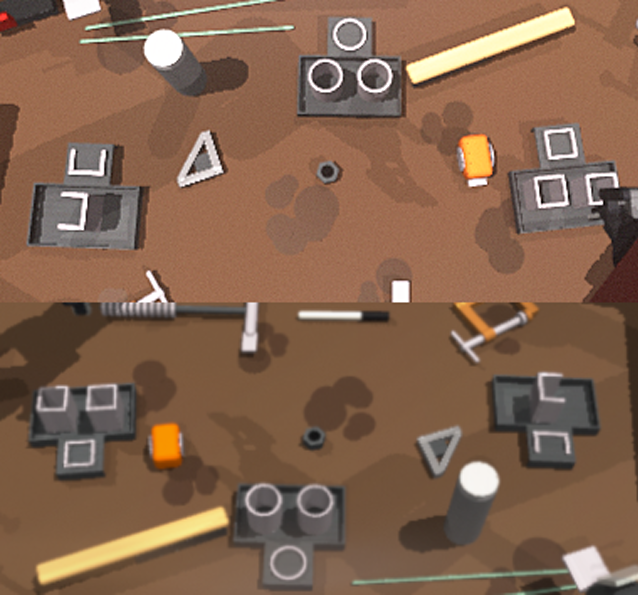

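All five pieces stand upright in the right trays, the can is unmoved, and the gripper is clear. Handing in.

```bash
python3 -c "
from plant import manip
print(manip.job_done())"
```

```text
the job is handed in; nothing more can be done
None
```

The five pieces are sorted, one at a time, and the job is handed in at about 44 s of the 122 s allowed. The channel went first, then both pipes, then both square tubes.

- **Final pictures:** the top and scene views show every piece standing upright in its matching tray, side by side with none leaning or stacked. The spray can is still standing where it was, and the open gripper is raised clear.
- **Forces:** the highest force in the readings at the end of each move was about 12 N, when the channel touched down. I did not see forces between readings.
- **One disagreement:** the close-up put the square tray about 5 mm further towards -y than my first estimate. Both square tubes still sit well inside its walls.

No check failed.

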